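# Open both leaves of a double-door bench cupboard

## Robot

A 6-joint arm with a two-finger parallel gripper is mounted at the origin on a cart in front of the work surface, level with it; the furniture and walls round the work are solid. World frame = base frame: x ahead of the robot, y to its left, z up, the work surface at z = 0. Lengths are in m, angles in degrees, forces in N, time in s.
With the tool pointing down it reaches from about 0.325 to 0.85 m from the base axis. Payload 15.5 kg.
Tool frame: the origin (TCP) lies at the very end of the fingers, on their centre line; the grasp point (between the pads) lies arm.grip_depth behind it (arm.grip_depth is the distance from the TCP to the grasp point, in m); z points along the fingers, y is the direction in which the jaws open and shut (so a half turn about z gives the same grasp; the last joint's range is limited). The gripper opens to 91 mm and grips with 3 to 60 N. Pads are 32 mm wide; open, the fingers measure 118 mm over their backs; the gripper's body (76 mm by 178 mm) begins 60 mm behind the grasp point.
Start: joints at [-68.612, 28.281, 77.091, -0, 74.628, -5.472], TCP at [0.282, -0.558, 0.214] pointing down, gripper open.
Joint ranges: [-166.48, 166.48], [-47.26, 123.95], [12.59, 153.08], [-70.14, 250.14], [6.76, 159.57], [-176.63, 176.63]. Speed limits (degrees/s): [108.29, 108.29, 147.25, 172.46, 172.46, 172.46].

## Interface

Orientations are given as a 3x3 rotation matrix whose columns are the frame's x, y, z axes.
In Python, from rig import arm gives the robot as it stands. Calls block until the motion is done:
- arm.move_to(position, orientation): joint-space move of the TCP to a pose.
- arm.move_l(position, orientation=None, feed=0.15): straight line of the TCP; orientation=None keeps the orientation; feed is the mean speed in m/s.
- arm.move_joints(angles): joint-space move.
- arm.grip(opening): finger opening in m; the grip force is fixed at half the most; returns when the fingers have stopped.
- arm.sleep(seconds).
- arm.solve_ik(position, orientation): joint angles nearest the present ones, or None.
- arm.snapshot(name): name is "scene" or "top" or "wrist"; returns the picture (480x640x3 uint8, red, green, blue); there is no depth.
- arm.get_calibration(name): a dict with "intrinsics" (3x3 intrinsics, pixels), "k1" (the pictures are not rectified: a ray, as slopes to the right and down, at radius r is drawn at 1 + k1 r^2 times it, then the intrinsics apply), "cam_to_world" (4x4, takes a point from camera to world coordinates). Camera axes: x right, y down, z forward; pixel columns grow to the right and rows downward; lengths in m; the calibration is good to about 2 mm. A picture is of the moment at which its call begins: read the wrist's pose just before it. get_calibration takes no time and is no camera call; for the wrist camera it gives the pose at the moment of the call.
A pose or a line that the arm cannot do raises arm.Unreachable and nothing moves.
- arm.sign_off(): hands the job in, once; it reports no verdict.
Readings, each from a call of its own:
- arm.current_t(): time.
- arm.current_joint_positions(): joint angles.
- arm.current_dq(): joint speeds.
- arm.current_tau(): joint torques, N m.
- arm.current_ee_pos(): TCP position.
- arm.current_tool_rot(): TCP orientation.
- arm.current_force(): force on the tool from outside, world axes, zero at the start.
- arm.current_torque(): the same for the moment, N m.
- arm.current_width(): finger opening in m.
Only numpy, scipy, OpenCV 4.12 (cv2) and the standard library are available. Lean on these libraries where they do the work, as an engineer would, in place of code of your own. Each camera call takes 0.05 s, during which the arm holds its last target.

## Task

Open both doors of the small grey double-door cupboard wide (about square to its front or further), so that the long vial rack inside can be taken out over its full width. The right-hand door is the active one: swing it wide open first; this uncovers the flush bolt on the left-hand door, which you lift fully out of the sill before you swing that door wide open too. Do not force the left door while it is still bolted, and leave the things on and around the cupboard where they stand.

Things in the scene. Friction and masses are not known exactly. Their poses are not given: they have to be found in the camera images.
- cabinet: grey steel bench cupboard, 260 wide, 125 deep, 200 mm high, fixed. Origin on the worktop below the middle of the carcass's front edge; x points into it, y to its left seen from the front, z up. Door pans 36 mm deep stand before the carcass, 22 to 198 mm above the worktop. The right (active) door, 162 mm wide, laps over the left (passive) door's bolt flange; the left door's front is 94 mm wide
- active_door (a joint): opening angle of the right-hand door, rad: 0 shut, 1.57 square to the front, stop at 1.9; hinged on the cupboard's right-hand front edge, swings towards the robot; stays where it is left (light friction, about 0.1 N m)
- passive_door (a joint): opening angle of the left-hand door, rad: 0 shut, 1.57 square to the front, stop at 1.9; hinged on the cupboard's left-hand front edge; stays where it is left (light friction). Cannot open while its bolt stands in the sill (a few mm of play)
- bolt (a joint): lift of the flush bolt, m: 0 home in the sill, clear of the sill above 0.013, stop at 0.026; moves straight up, about 4 N with its weight, and stays where it is left
- active_handle (a point): point on the right-hand door's handle, on the axis of its upright round bar, 160 mm above the worktop. The bow handle is steel, the bar 10 mm thick, 40 mm off the door's face (35 mm free gap), straight from 113 to 168 mm above the worktop, its highest point at 183 mm
- passive_handle (a point): the same point on the left-hand door's handle, which is alike
- active_hinge (a point): point on the right-hand door's upright hinge axis, 160 mm above the worktop
- passive_hinge (a point): point on the left-hand door's upright hinge axis, 160 mm above the worktop
- bolt_tab (a point): centre of the bolt's steel thumb-piece, 165 mm above the worktop when home: upright flat tab, 12 mm thick along the cupboard's y, 38 tall, 25 mm forward of its rod. On a set-back flange at the left door's free edge, hidden by the right door while shut; then free from front and above: 36 mm to the left door's edge, nothing on its right, cupboard top edge 17 mm and flange 20 mm behind the centre
- tin: small dark tin with lid, 51 mm across, 48 mm high, stands on the cupboard's top, left rear; origin under its centre
- bench_timer: flat white bench timer, 58x62x18 mm, lies on the cupboard's top, right rear; origin under its centre
- dropper_small: amber dropper bottle, 33 mm across, 98 mm high, to the right of the cupboard; origin under its centre
- dropper_large: amber dropper bottle, 39 mm across, 112 mm high, to the right of the cupboard; origin under its centre
- beaker: glass beaker, 55 mm across, 72 mm high, to the left of the balance; origin under its centre

How it is judged (in metres and radians):
On the way, in this order (a step that is already met when the one before it is completed fails the run):
1. the right-hand (active) door is swung wide open while the left door is still shut and bolted (value of joint active_door above 1.2 rad and value of joint bolt below 0.008 m and value of joint passive_door below 0.05 rad), for 0.2 s.
2. the bolt is lifted clear of the sill (value of joint bolt above 0.016 m and value of joint active_door above 1 rad), for 0.2 s.
At the end, for the whole second after the job is handed in: both doors stand open by more than 1.3 rad (75 degrees) and at rest (value of joint each of active_door, passive_door above 1.3 rad and velocity of joint active_door between -0.05 and 0.05 rad/s and velocity of joint passive_door between -0.05 and 0.05 rad/s); the robot touches nothing.
It fails at once if the left door is forced (by more than 0.06 rad) against its bolt (value of joint passive_door above 0.06 rad and value of joint bolt below 0.008 m and not (value of joint passive_door above 0.3 rad)).
It fails at once if something on or beside the cupboard is shifted by more than 40 mm (distance of any of tin, bench_timer, dropper_small, dropper_large, beaker from where it was at the start of the episode above 0.04 m).
It also fails if it takes over 58 s, if anything falls off the work surface, if the arm or the gripper's body presses on something with over 40 N, if the wrist force passes 120 N, or if a joint passes its speed limit or range.

## Working session

There is one attempt and no reset: what is moved stays moved. The work goes in short steps, each a Python script; the robot and the scene stay as the last script left them, time stands still between calls to the robot, and variables do not carry over. Pictures are saved under pics/ and viewed, and the job is handed in when it is done.

```bash
ls; mkdir -p pics; python3 - <<'E'
from rig import arm
import cv2
for n in ["scene","top","wrist"]:
    c=arm.get_calibration(n); print(n,c["intrinsics"].tolist() if hasattr(c["intrinsics"],'tolist') else c["intrinsics"],c["k1"]);print(c["cam_to_world"])
    cv2.imwrite(f"pics/{n}0.png",arm.snapshot(n)[:,:,::-1])
print(arm.grip_depth,arm.current_t(),arm.current_tool_rot())
E
```

```text
pics
scene [[518.7829953758992, 0.0, 319.6053515164187], [0.0, 518.7829953758992, 243.18936734444085], [0.0, 0.0, 1.0]] 0.05215362138627085
[[ 0.15334468 -0.49766446  0.85370692 -0.57067806]
 [-0.98816075 -0.07296746  0.13495953 -0.16399786]
 [-0.00487173 -0.864295   -0.50296166  0.86842626]
 [ 0.          0.          0.          1.        ]]
top [[506.43063417673005, 0.0, 317.71711853609435], [0.0, 506.43063417673005, 240.18678140405896], [0.0, 0.0, 1.0]] -0.029089188381213146
[[ 0.00368641 -0.97954059  0.20121293  0.35304638]
 [-0.99998733 -0.00292147  0.00409844  0.02836282]
 [-0.00342675 -0.20122549 -0.97953895  1.53094835]
 [ 0.          0.          0.          1.        ]]
wrist [[429.81424140474843, 0.0, 305.0449112085645], [0.0, 429.81424140474843, 244.07892831873303], [0.0, 0.0, 1.0]] -0.013010606281710442
[[ 4.51752526e-01 -8.60092664e-01 -2.36981570e-01  3.50140650e-01]
 [-8.92143001e-01 -4.35737753e-01 -1.19220283e-01 -5.22818181e-01]
 [-7.21326152e-04  2.65279513e-01 -9.64171281e-01  3.83975698e-01]
 [ 0.00000000e+00  0.00000000e+00  0.00000000e+00  1.00000000e+00]]
0.0188 0.15 [[ 8.92087655e-01  4.51862242e-01 -3.61980818e-04]
 [ 4.51862382e-01 -8.92087245e-01  8.57760621e-04]
 [ 6.46711664e-05 -9.28763176e-04 -9.99999567e-01]]
```

View pics/scene0.png

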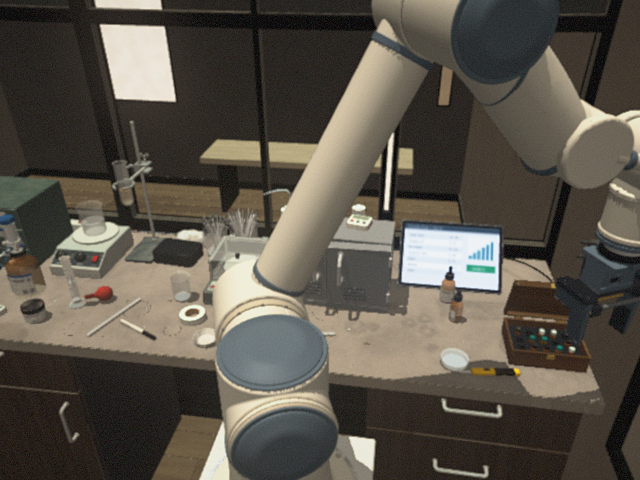

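View pics/top0.png

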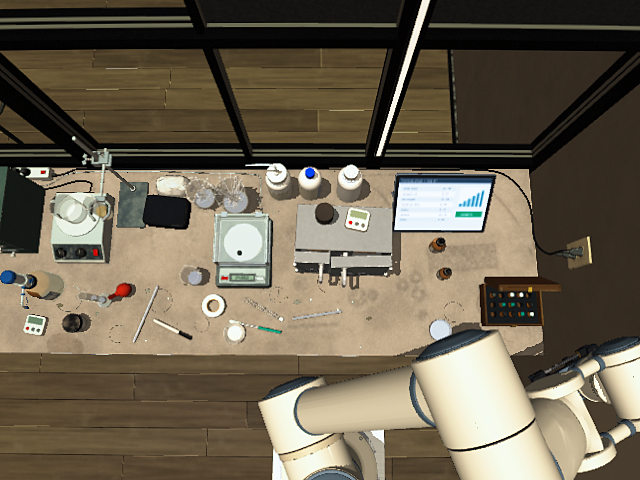

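View pics/wrist0.png

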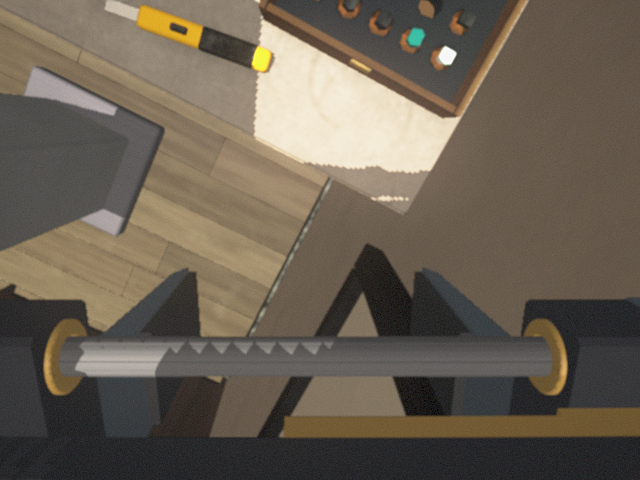

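The top view shows the cupboard at about (295–395, 205–285), with its handles at (320,273) and (345,275), the tin at (324,213), the timer at (357,219) and the dropper bottles at (437,244) and (445,273). I'll zoom in next.

```bash
python3 - <<'E'
import cv2
a=cv2.imread('pics/top0.png')[190:300,280:410]; cv2.imwrite('pics/top0z.png',cv2.resize(a,None,fx=6,fy=5.4545,interpolation=cv2.INTER_CUBIC)[:600])
a=cv2.imread('pics/scene0.png')[190:330,270:430]; cv2.imwrite('pics/scene0z.png',cv2.resize(a,None,fx=4,fy=4,interpolation=cv2.INTER_CUBIC))
E
```

```text
(no output)
```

View pics/top0z.png

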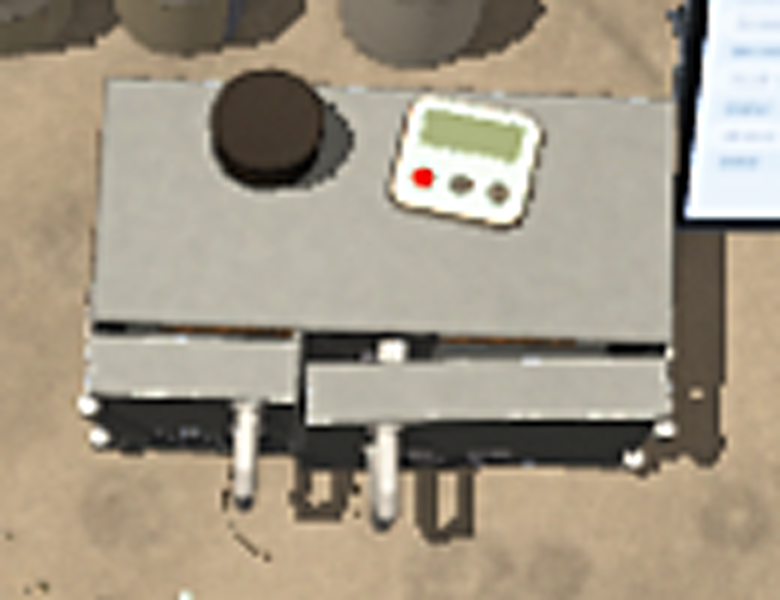

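View pics/scene0z.png

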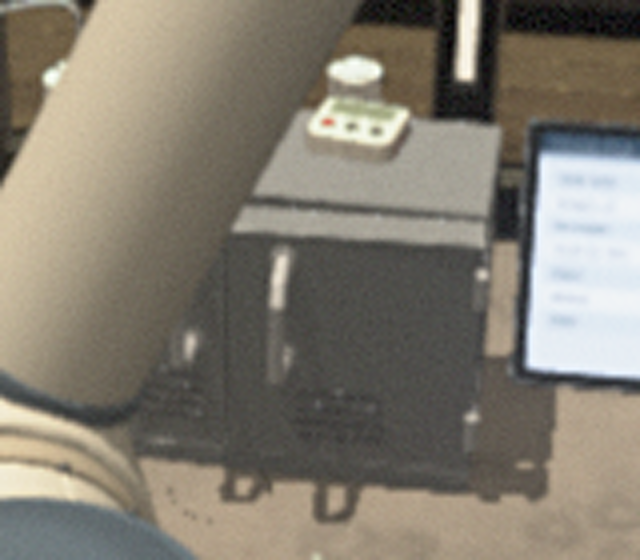

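```bash
cat > h.py <<'E'
import numpy as np, cv2
def ray(c,px):
    K=np.array(c["intrinsics"]); p=(np.array(px,float)-K[:2,2])/[K[0,0],K[1,1]]
    s=p.copy()
    for _ in range(20): s=p/(1+c["k1"]*(s@s))
    M=np.array(c["cam_to_world"]); return M[:3,3],M[:3,:3]@np.array([s[0],s[1],1])
def onz(c,px,z):
    o,d=ray(c,px); return o+d*(z-o[2])/d[2]
def proj(c,P):
    M=np.array(c["cam_to_world"]);K=np.array(c["intrinsics"]); q=M[:3,:3].T@(np.array(P)-M[:3,3]); s=q[:2]/q[2]; s=s*(1+c["k1"]*(s@s)); return K[:2,:2]@s+K[:2,2]
def tri(r1,r2):
    (o1,d1),(o2,d2)=r1,r2
    A=np.stack([d1,-d2],1); t=np.linalg.lstsq(A,o2-o1,rcond=None)[0]
    a,b=o1+t[0]*d1,o2+t[1]*d2; return (a+b)/2,np.linalg.norm(a-b)
E
python3 - <<'E'
from rig import arm
from h import *
np.set_printoptions(precision=4,suppress=True)
c=arm.get_calibration("top"); z=lambda x,y:(279.6+x/6,189.6+y/5.4545)
P={n:onz(c,z(*q),h) for n,q,h in [("RL",(105,78),.2),("RR",(675,100),.2),("FR",(668,342),.2),("FL",(93,325),.2),("dFL",(90,396),.198),("dFR",(667,418),.198),("aFL",(305,425),.198),("pR",(298,402),.198),("hL",(88,405),.17),("hR",(665,428),.17),("HP",(243,505),.18),("HA",(381,525),.18),("tin",(268,130),.248),("timer",(468,162),.218),("tab",(392,350),.184)]}
for k,v in P.items(): print(k,v)
d=lambda a,b:np.linalg.norm(P[a][:2]-P[b][:2])
print(d("RL","RR"),d("FL","FR"),d("RL","FL"),d("RR","FR"))
for n,q in [("drS",(446,268)),("drL",(438,240))]: print(n,onz(c,q,.1))
# balance: corners at guess
for q in [(216,213),(270,213),(272,288),(216,288)]: print(q,onz(c,q,0.0),onz(c,q,0.1))
E
```

```text
RL [0.7272 0.0905 0.2   ]
RR [ 0.7166 -0.168   0.2   ]
FR [ 0.594  -0.1617  0.2   ]
FL [0.6017 0.0943 0.2   ]
dFL [0.5668 0.0953 0.198 ]
dFR [ 0.5567 -0.1606  0.198 ]
aFL [ 0.5528 -0.0001  0.198 ]
pR [0.5641 0.003  0.198 ]
hL [0.5668 0.0976 0.17  ]
hR [ 0.556  -0.1635  0.17  ]
HP [0.5157 0.0272 0.18  ]
HA [ 0.5061 -0.0343  0.18  ]
tin [0.688  0.0169 0.248 ]
timer [ 0.68   -0.0724  0.218 ]
tab [ 0.5925 -0.0396  0.184 ]
0.2586832123703859 0.2561230613398419 0.12553957627272264 0.1227377407536901
drS [ 0.567  -0.3323  0.1   ]
drL [ 0.6486 -0.3129  0.1   ]
(216, 213) [0.7534 0.3531 0.    ] [0.7272 0.3319 0.1   ]
(270, 213) [0.7538 0.1841 0.    ] [0.7276 0.1739 0.1   ]
(272, 288) [0.5192 0.1727 0.    ] [0.5084 0.1633 0.1   ]
(216, 288) [0.5185 0.3428 0.    ] [0.5077 0.3223 0.1   ]
```

```bash
python3 - <<'E'
import cv2
a=cv2.imread('pics/top0.png')[190:300,190:310]; cv2.imwrite('pics/top0b.png',cv2.resize(a,None,fx=5,fy=5,interpolation=cv2.INTER_CUBIC))
a=cv2.imread('pics/scene0.png')[190:320,160:300]; cv2.imwrite('pics/scene0b.png',cv2.resize(a,None,fx=4,fy=4,interpolation=cv2.INTER_CUBIC))
E
```

```text
(no output)
```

View pics/top0b.png

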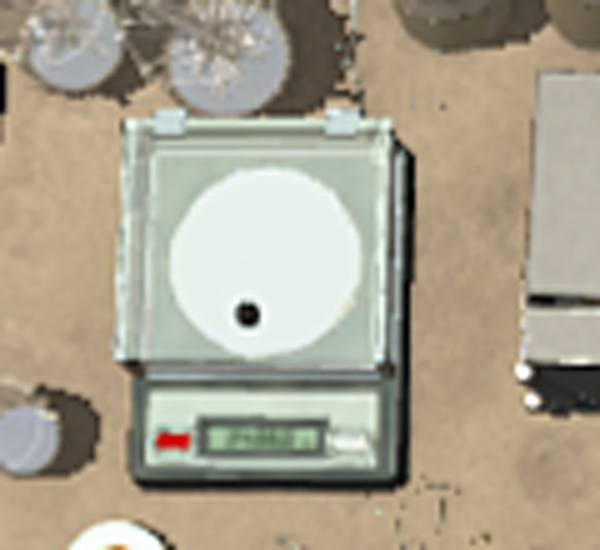

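View pics/scene0b.png

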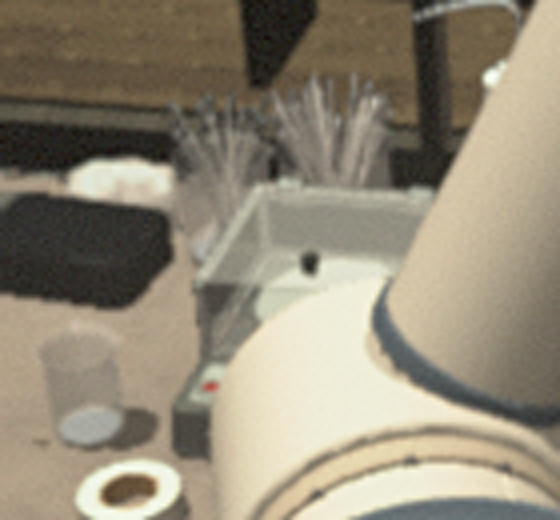

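Shutting those points together gives a cupboard yaw of about −2° and an origin near (0.598, −0.034). I'll move above the active handle and check it with the wrist camera.

```bash
cat >> h.py <<'E'
O=np.array([0.5974,-0.0339]); PSI=np.radians(-2.1)
def rot2(a): return np.array([[np.cos(a),-np.sin(a)],[np.sin(a),np.cos(a)]])
def cab(x,y,z): return np.append(O+rot2(PSI)@[x,y],z)
def tocab(p): return np.append(rot2(PSI).T@(np.array(p)[:2]-O),p[2])
def R(a): # tool down, yaw a (rel. world)
    m=np.eye(3); m[:2,:2]=rot2(a); return m@np.diag([1.,-1,-1])
E
python3 - <<'E'
from rig import arm
from h import *
np.set_printoptions(precision=4,suppress=True)
ct,cs=arm.get_calibration("top"),arm.get_calibration("scene")
print("shield corner",tri(ray(ct,(214.5,263)),ray(cs,(210,257))))
p=cab(-.076,-.004,.30)
for a in (0,45,90,100,-45,-90,-100):
    print(a,arm.solve_ik(cab(-.076,-.004,.14),R(PSI+np.radians(a))))
arm.grip(0.045)
arm.move_to(p,R(PSI)); print(arm.current_t(),arm.current_ee_pos(),arm.current_joint_positions())
c=arm.get_calibration("wrist"); np.savez('w1.npz',**c)
cv2.imwrite('pics/w1.png',arm.snapshot("wrist")[:,:,::-1])
cv2.imwrite('pics/s1.png',arm.snapshot("scene")[:,:,::-1])
E
```

```text
shield corner (array([0.5763, 0.3227, 0.1234]), np.float64(0.0042848682810535145))
0 [-10.4033  25.3203  96.6184  -0.      58.0612  81.6967]
45 [-10.4033  25.3203  96.6184  -0.      58.0612  36.6967]
90 [-10.4033  25.3203  96.6184  -0.      58.0612  -8.3033]
100 [-10.4033  25.3203  96.6184  -0.      58.0612 -18.3033]
-45 [-10.4033  25.3203  96.6184  -0.      58.0612 126.6967]
-90 [-10.4033  25.3203  96.6184  -0.      58.0612 171.6967]
-100 None
3.0667 [ 0.5213 -0.0357  0.2999] [-10.4631  15.4806  83.9412  -0.0092  80.5891  81.6674]
```

View pics/w1.png

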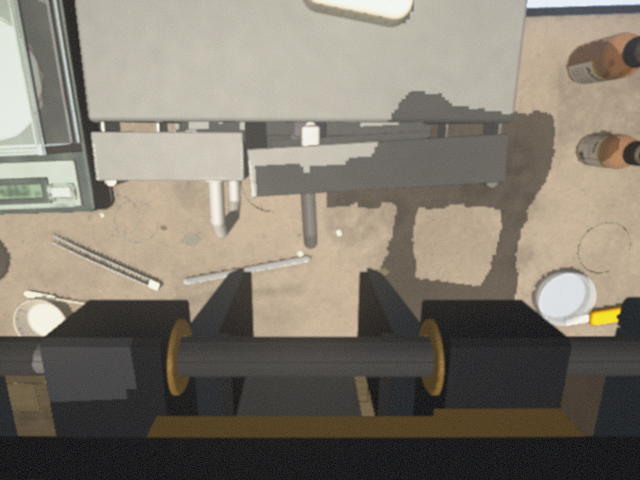

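View pics/s1.png

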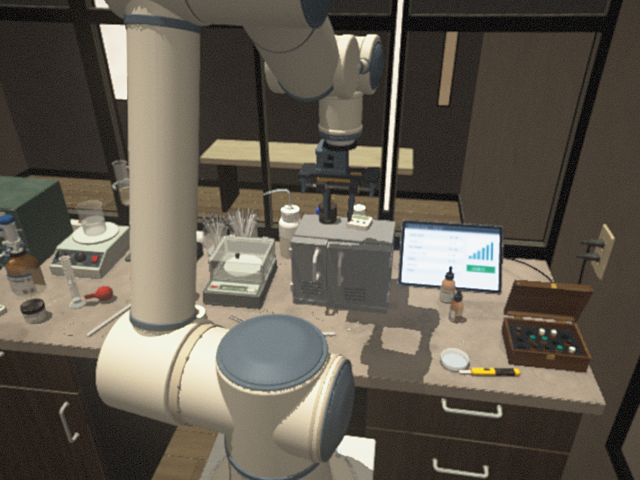

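```bash
cp pics/w1.png /tmp/; python3 - <<'E'
from h import *
np.set_printoptions(precision=4,suppress=True)
c=dict(np.load('w1.npz')); c['k1']=float(c['k1'])
for n,q,z in [("Abar",(310,243),.172),("Abase",(308,195),.18),("Pbar",(221,232),.172),("cFL",(90,122),.2),("cFR",(516,121),.2),("dL",(96,181),.198),("dR",(507,186),.198),("aL",(252,196),.198),("hL",(111,182),.17),("hR",(493,184),.17),("tab",(310,133),.184)]:
    p=onz(c,q,z); print(n,p,tocab(p))
E
python3 - <<'E'
import cv2
a=cv2.imread('pics/w1.png')[90:260,80:530]; cv2.imwrite('pics/w1z.png',cv2.resize(a,None,fx=1.75,fy=1.75,interpolation=cv2.INTER_CUBIC))
E
```

```text
Abar [ 0.5158 -0.0384  0.172 ] [-0.0814 -0.0075  0.172 ]
Abase [ 0.5518 -0.0381  0.18  ] [-0.0454 -0.0059  0.18  ]
Pbar [0.5263 0.0249 0.172 ] [-0.0732  0.0562  0.172 ]
cFL [0.6046 0.0927 0.2   ] [0.0025 0.1267 0.2   ]
cFR [ 0.5955 -0.166   0.2   ] [ 0.003  -0.1321  0.2   ]
dL [0.5687 0.0958 0.198 ] [-0.0335  0.1286  0.198 ]
dR [ 0.5558 -0.1648  0.198 ] [-0.0368 -0.1323  0.198 ]
aL [ 0.5553 -0.0024  0.198 ] [-0.0432  0.0299  0.198 ]
hL [0.5646 0.0991 0.17  ] [-0.0376  0.1317  0.17  ]
hR [ 0.5533 -0.1679  0.17  ] [-0.0392 -0.1355  0.17  ]
tab [ 0.5927 -0.0409  0.184 ] [-0.0045 -0.0071  0.184 ]
```

View pics/w1z.png

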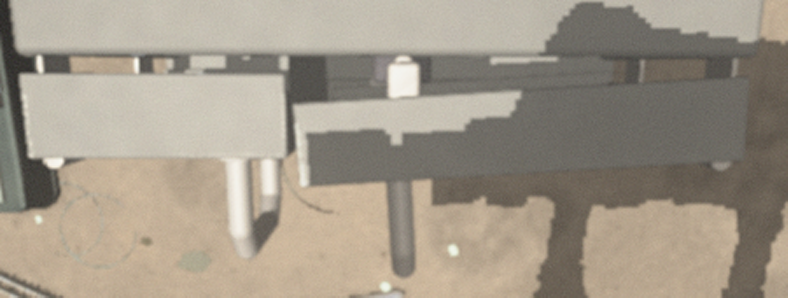

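The wrist view shows the active door standing about 2.5° ajar. Its bar is near cabinet (−0.079, −0.0068), and the passive bar is near (−0.074, 0.057). Next I'll grasp the active handle.

```bash
python3 - <<'E'
from rig import arm
from h import *
np.set_printoptions(precision=4,suppress=True)
th=.045
arm.move_l(cab(-.079,-.0068,.20),R(PSI+th),feed=.2)
print(arm.current_force())
arm.move_l(cab(-.079,-.0068,.136),R(PSI+th),feed=.1)
print(arm.current_force())
arm.grip(0.0)
print(arm.current_t(),arm.current_width(),arm.current_force(),arm.current_torque(),tocab(arm.current_ee_pos()))
c=arm.get_calibration("wrist"); np.savez('w2.npz',**c)
cv2.imwrite('pics/w2.png',arm.snapshot("wrist")[:,:,::-1])
E
```

```text
[ 0.237   0.2359 -0.0843]
[ 0.3605 -0.2264  0.0919]
5.2417 0.009517303802962732 [  2.7504 -11.1705  -3.0056] [-1.6972 -0.4851  0.1114] [-0.078  -0.0079  0.1362]
```

View pics/w2.png

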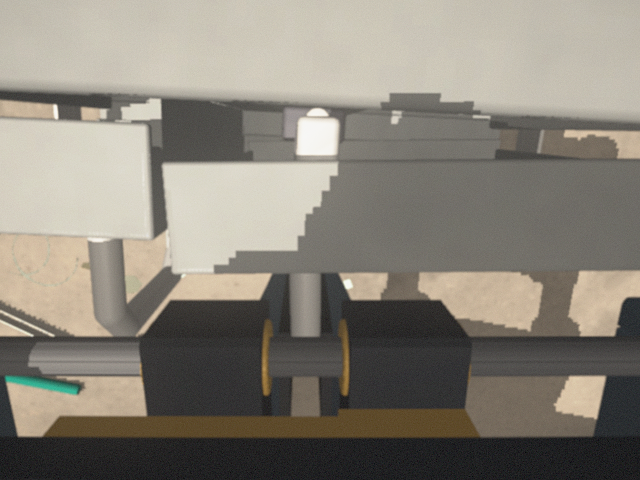

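Gripped: the width is 9.5 mm, with an 11 N side load. I'll swing the door along its arc and use the jaw-direction force to correct the path.

```bash
cat > sw.py <<'E'
from rig import arm
from h import *
np.set_printoptions(precision=3,suppress=True)
def swing(hinge,th0,th1,n,sgn,flip=0.,feed=.15,z=None,lim=30):
    """sgn=+1 active (ccw), -1 passive (cw). hinge in cab xy."""
    p0=np.array(tocab(arm.current_ee_pos())); z=p0[2] if z is None else z
    r0=p0[:2]-hinge; corr=0.
    for th in np.linspace(th0,th1,n+1):
        d=sgn*(th-th0); tgt=hinge+rot2(d)@r0
        yaw=PSI+sgn*th+flip
        jaw=rot2(sgn*th)@[0,1]           # cab frame
        f=rot2(PSI).T@arm.current_force()[:2]
        fj=f@jaw; corr+=np.clip(.6*fj/10000,-.0015,.0015)
        corr=float(np.clip(corr,-.012,.012))
        t=tgt+corr*jaw
        arm.move_l(cab(t[0],t[1],z),R(yaw),feed=feed)
        F=arm.current_force(); print("%.2f"%th,"corr %.4f"%corr,"F",F,"w %.4f"%arm.current_width(),"t %.2f"%arm.current_t())
        if np.linalg.norm(F)>lim: print("STOP force"); return False
    return True
E
python3 - <<'E'
from sw import *
swing(np.array([-.038,-.133]),.045,.75,8,1)
E
```

```text
0.04 corr -0.0007 F [-1.232  5.586  1.417] w 0.0095 t 5.54
0.13 corr -0.0003 F [ 0.794  0.976 -2.664] w 0.0097 t 5.79
0.22 corr -0.0003 F [ 1.067 -1.927 -4.067] w 0.0093 t 6.04
0.31 corr -0.0004 F [ 2.297 -2.95  -4.559] w 0.0097 t 6.29
0.40 corr -0.0006 F [ 2.502 -3.017 -6.139] w 0.0094 t 6.54
0.49 corr -0.0009 F [ 2.907 -3.615 -6.412] w 0.0096 t 6.79
0.57 corr -0.0011 F [ 3.029 -2.913 -7.438] w 0.0093 t 7.04
0.66 corr -0.0014 F [ 5.036 -3.183 -6.872] w 0.0095 t 7.29
0.75 corr -0.0017 F [ 3.832 -2.504 -7.323] w 0.0095 t 7.54
```

Low forces so far, so I'll carry on to 1.62 rad.

```bash
python3 - <<'E'
from sw import *
ok=swing(np.array([-.038,-.133]),.75,1.64,9,1)
print(tocab(arm.current_ee_pos()))
if ok:
    arm.grip(0.03); print(arm.current_force())
    p=arm.current_ee_pos(); arm.move_l([p[0],p[1],.31],feed=.25)
    cv2.imwrite('pics/t3.png',arm.snapshot("top")[:,:,::-1])
    cv2.imwrite('pics/s3.png',arm.snapshot("scene")[:,:,::-1])
    print(arm.current_t())
E
```

```text
0.75 corr -0.0003 F [ 2.42   0.881 -1.5  ] w 0.0093 t 7.79
0.85 corr -0.0003 F [ 1.137 -0.514 -2.515] w 0.0092 t 8.05
0.95 corr -0.0004 F [ 2.109 -0.844 -3.458] w 0.0093 t 8.31
1.05 corr -0.0005 F [ 2.32  -0.736 -4.873] w 0.0093 t 8.57
1.15 corr -0.0007 F [ 1.954 -0.51  -4.461] w 0.0095 t 8.82
1.24 corr -0.0008 F [ 2.259 -1.109 -5.111] w 0.0098 t 9.08
1.34 corr -0.0010 F [ 2.151 -1.03  -4.053] w 0.0093 t 9.33
1.44 corr -0.0011 F [ 1.391 -1.124 -3.555] w 0.0092 t 9.58
1.54 corr -0.0012 F [ 1.913 -1.142 -1.754] w 0.0090 t 9.83
1.64 corr -0.0013 F [-0.361 -2.234 -2.267] w 0.0096 t 10.08
[-0.159 -0.175  0.136]
[-0.013 -0.066  0.747]
11.5417
```

View pics/t3.png

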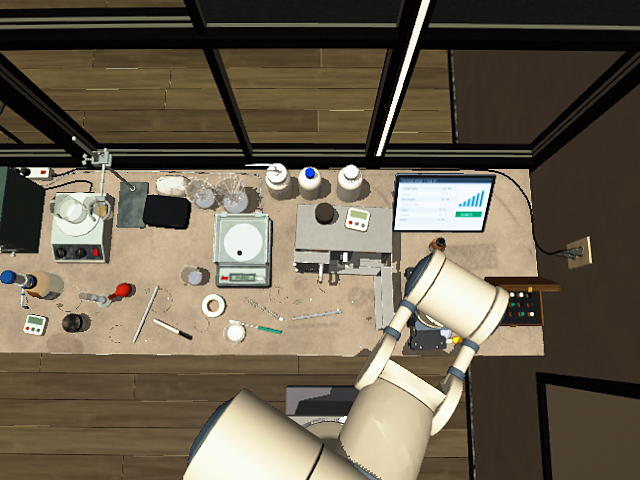

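View pics/s3.png

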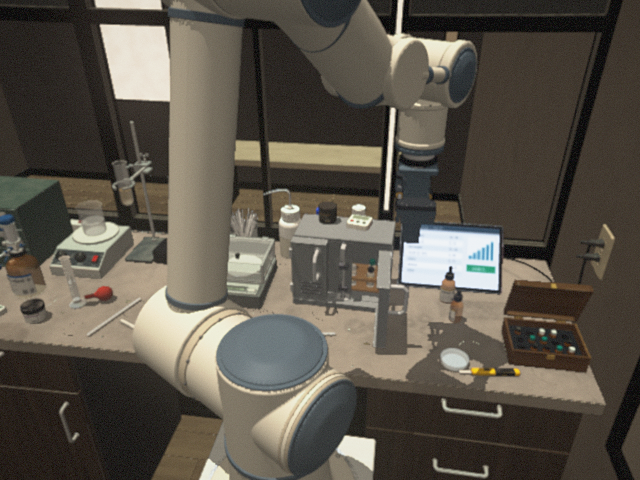

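The active door now stands about square, and in the scene view the rack is visible behind it. I'll go above the bolt tab with the tool flipped half a turn so the camera sits on the robot side, and look.

```bash
python3 - <<'E'
from sw import *
arm.move_to(cab(-.03,-.003,.30),R(PSI+np.pi)); print(arm.current_t(),arm.current_joint_positions())
c=arm.get_calibration("wrist"); np.savez('w4.npz',**c)
cv2.imwrite('pics/w4.png',arm.snapshot("wrist")[:,:,::-1])
E
```

```text
12.6083 [ -9.674  19.523  77.943  -0.015  82.582 -97.431]
```

View pics/w4.png

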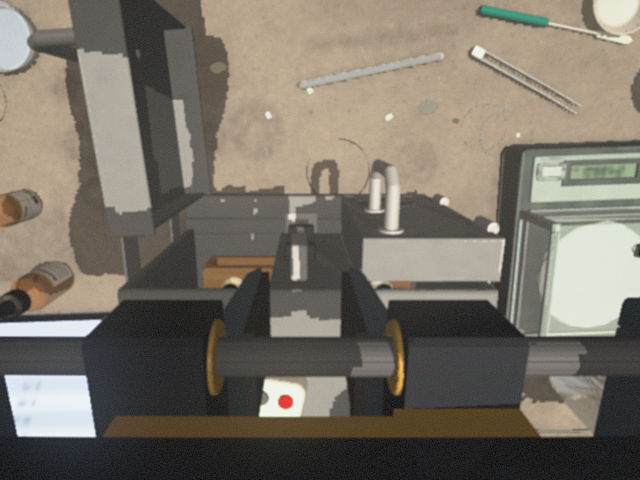

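```bash
python3 - <<'E'
from h import *
np.set_printoptions(precision=4,suppress=True)
a=cv2.imread('pics/w4.png')[160:310,220:420]; cv2.imwrite('pics/w4z.png',cv2.resize(a,None,fx=4,fy=4,interpolation=cv2.INTER_CUBIC))
E
```

```text
(no output)
```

View pics/w4z.png

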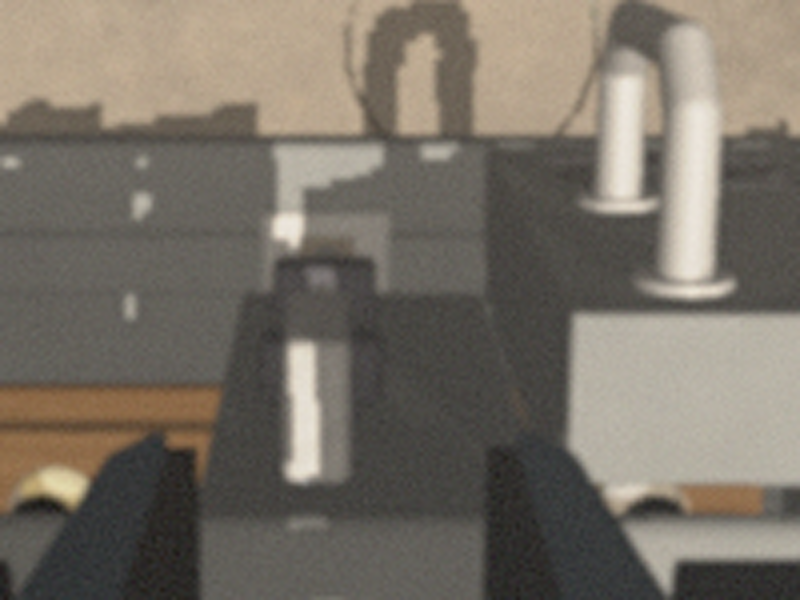

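```bash
python3 - <<'E'
from h import *
np.set_printoptions(precision=4,suppress=True)
c=dict(np.load('w4.npz')); c['k1']=float(c['k1'])
z=lambda x,y:(219.6+x/4,159.6+y/4)
for n,q,h in [("tabF L",(285,340),.184),("tabF R",(349,340),.184),("tabB L",(284,482),.184),("tabB R",(350,482),.184),("pass door edge back",(568,485),.198),("pass edge front",(572,312),.198),("carc edge",(300,520),.2),("Pbar",(690,60),.175),("Pbar2",(692,200),.183)]:
    print(n,tocab(onz(c,z(*q),h)))
E
```

```text
tabF L [-0.0252 -0.0126  0.184 ]
tabF R [-0.0252 -0.0015  0.184 ]
tabB L [ 0.0008 -0.013   0.184 ]
tabB R [ 0.0009 -0.0014  0.184 ]
pass door edge back [-0.0036  0.0352  0.198 ]
pass edge front [-0.0337  0.0349  0.198 ]
carc edge [ 0.0018 -0.0098  0.2   ]
Pbar [-0.0721  0.0567  0.175 ]
Pbar2 [-0.0494  0.0567  0.183 ]
```

The tab's top face is at cabinet x −0.026…0 and y centre −0.0072. I'll grip it from above, keeping the pads 7 mm clear of the carcass edge.

```bash
python3 - <<'E'
from sw import *
y=-.0075;x=-.023
arm.grip(.032)
arm.move_l(cab(x,y,.20),R(PSI+np.pi),feed=.2); print(arm.current_force())
arm.move_l(cab(x,y,.153),feed=.1); print(arm.current_force())
arm.grip(0); F=arm.current_force(); print("w",arm.current_width(),F,tocab(arm.current_ee_pos()),arm.current_t())
if .008<arm.current_width()<.016:
    y+= F[1]/10000
    for z in (.159,.165,.171,.1765):
        arm.move_l(cab(x,y,z),feed=.08); print(z,arm.current_force(),arm.current_width())
    arm.sleep(.25)
    print(tocab(arm.current_ee_pos()),arm.current_force(),arm.current_t())
    np.savez('w5.npz',**arm.get_calibration("wrist"))
    cv2.imwrite('pics/w5.png',arm.snapshot("wrist")[:,:,::-1])
E
```

```text
[-0.153 -0.218  0.253]
[-0.114 -0.209  0.15 ]
w 0.011921430178553146 [ 0.473 -3.866  2.328] [-0.023 -0.008  0.153] 14.6167
0.159 [ 0.34  -0.423  2.334] 0.011747165616477512
0.165 [ 0.428 -1.354  1.882] 0.011892799106747353
0.171 [ 1.053 -1.876  1.809] 0.01226637131436851
0.1765 [ 1.557 -1.671 -1.868] 0.011635899778634719
[-0.023 -0.008  0.177] [ 1.082 -2.146 -0.735] 15.8667
```

View pics/w5.png

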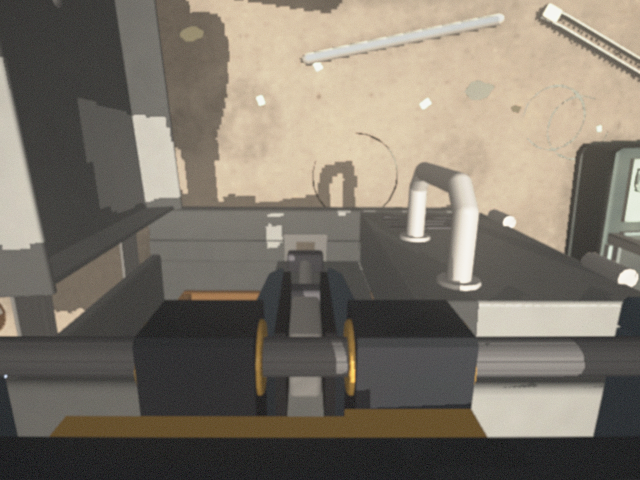

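```bash
python3 - <<'E'
from sw import *
arm.grip(.036)
p=arm.current_ee_pos(); arm.move_l([p[0],p[1],.25],feed=.25)
arm.move_l(cab(-.03,-.003,.30),feed=.25); print(arm.current_t())
np.savez('w6.npz',**arm.get_calibration("wrist"))
a=arm.snapshot("wrist")[:,:,::-1]
cv2.imwrite('pics/w6.png',a)
cv2.imwrite('pics/w6z.png',cv2.resize(a[160:310,220:420],None,fx=4,fy=4,interpolation=cv2.INTER_CUBIC))
E
```

```text
17.2667
```

View pics/w6z.png

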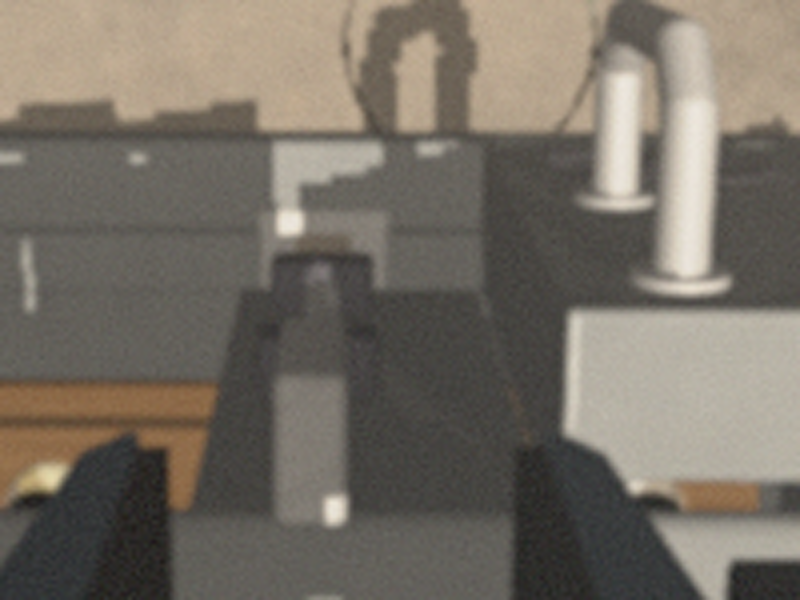

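The tab's top face is now nearer the camera: its front edge moved from row 340 to 375 and its width grew from 67 to 73 px. I'll work out the lift from that, then take the passive handle.

```bash
python3 - <<'E'
from sw import *
c=dict(np.load('w6.npz')); c['k1']=float(c['k1'])
for q in [(275,375),(347,375),(347,524)]:
    print([tocab(onz(c,(219.6+q[0]/4,159.6+q[1]/4),.184+l))[:2].round(4).tolist() for l in (0,.016,.020,.024)])
x,y=-.076,.0563
arm.grip(.045)
arm.move_l(cab(x,y,.25),R(PSI+np.pi),feed=.25)
arm.move_l(cab(x,y,.138),feed=.15); print(arm.current_force())
arm.grip(0); print(arm.current_t(),arm.current_width(),arm.current_force(),tocab(arm.current_ee_pos()))
E
```

```text
[[-0.0184, -0.0138], [-0.0232, -0.0131], [-0.0244, -0.013], [-0.0256, -0.0128]]
[[-0.0184, -0.0013], [-0.0232, -0.0013], [-0.0244, -0.0013], [-0.0256, -0.0013]]
[[0.0093, -0.0012], [0.003, -0.0013], [0.0014, -0.0013], [-0.0002, -0.0013]]
[-0.606  0.086  0.111]
19.725 0.009062740682750264 [-1.001  1.121  3.511] [-0.076  0.056  0.138]
```

The lift comes out at about 22–24 mm, so the bolt is clear. The passive handle is gripped with about 1 N side load. Now the swing.

```bash
python3 - <<'E'
from sw import *
h=np.array([-.038,.132])
ok=swing(h,0.,.04,1,-1,flip=np.pi,lim=15)
ok=ok and swing(h,.04,.8,7,-1,flip=np.pi,lim=25)
ok=ok and swing(h,.8,1.6,7,-1,flip=np.pi,lim=25)
print(ok,tocab(arm.current_ee_pos()))
cv2.imwrite('pics/t7.png',arm.snapshot("top")[:,:,::-1])
E
```

```text
0.00 corr 0.0001 F [-1.322 -0.026  2.792] w 0.0096 t 19.98
0.04 corr 0.0001 F [1.062 2.611 0.986] w 0.0095 t 20.23
0.04 corr 0.0002 F [-0.169 -0.989  2.604] w 0.0093 t 20.48
0.15 corr 0.0001 F [ 3.311  3.69  -0.519] w 0.0097 t 20.73
0.26 corr 0.0004 F [ 5.118  5.638 -4.042] w 0.0094 t 20.99
0.37 corr 0.0008 F [ 7.09   5.216 -5.831] w 0.0092 t 21.25
0.47 corr 0.0013 F [ 7.21  5.02 -6.93] w 0.0092 t 21.51
0.58 corr 0.0018 F [ 9.279  4.301 -6.937] w 0.0094 t 21.77
0.69 corr 0.0023 F [ 8.208  3.404 -7.92 ] w 0.0094 t 22.02
0.80 corr 0.0028 F [ 9.504  1.527 -8.183] w 0.0095 t 22.28
0.80 corr 0.0005 F [-3.359 -2.631  3.758] w 0.0092 t 22.53
0.91 corr 0.0002 F [ 2.35   0.513 -2.418] w 0.0094 t 22.80
1.03 corr 0.0004 F [ 5.605 -0.147 -4.954] w 0.0092 t 23.07
1.14 corr 0.0007 F [ 6.571  0.715 -5.959] w 0.0095 t 23.33
1.26 corr 0.0011 F [ 6.957  0.419 -6.019] w 0.0096 t 23.60
1.37 corr 0.0015 F [ 6.232  0.228 -5.994] w 0.0092 t 23.87
1.49 corr 0.0019 F [ 4.928  0.181 -4.356] w 0.0094 t 24.13
1.60 corr 0.0022 F [ 5.261  1.356 -4.158] w 0.0094 t 24.40
True [-0.105  0.171  0.138]
```

View pics/t7.png

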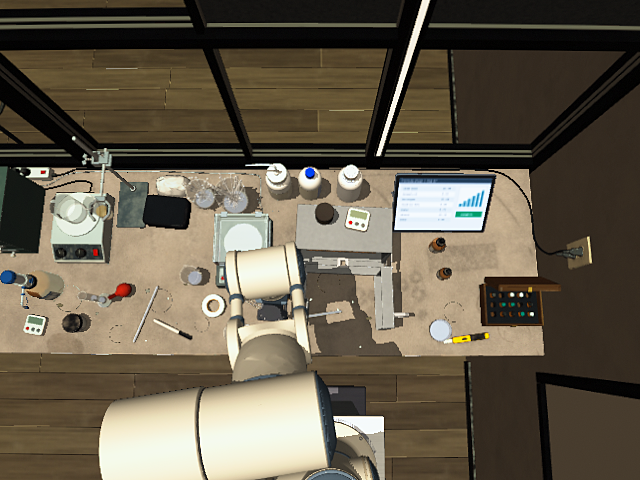

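Forces stayed low all the way. I'll release, lift straight up, retreat and check.

```bash
python3 - <<'E'
from sw import *
arm.grip(.03); print(arm.current_force())
p=arm.current_ee_pos(); arm.move_l([p[0],p[1],.31],feed=.2)
arm.move_to([.35,-.35,.40],R(PSI+np.pi/2)); arm.sleep(.3)
print(arm.current_force(),arm.current_t())
for n in ("top","scene"):
    a=arm.snapshot(n)[:,:,::-1]; cv2.imwrite(f'pics/{n}8.png',a)
    if n=="top": cv2.imwrite('pics/t8z.png',cv2.resize(a[190:345,190:460],None,fx=2.9,fy=2.9,interpolation=cv2.INTER_CUBIC))
E
```

```text
[ 0.22  -0.395  0.55 ]
[0.614 0.272 0.394] 28.1583
```

View pics/t8z.png

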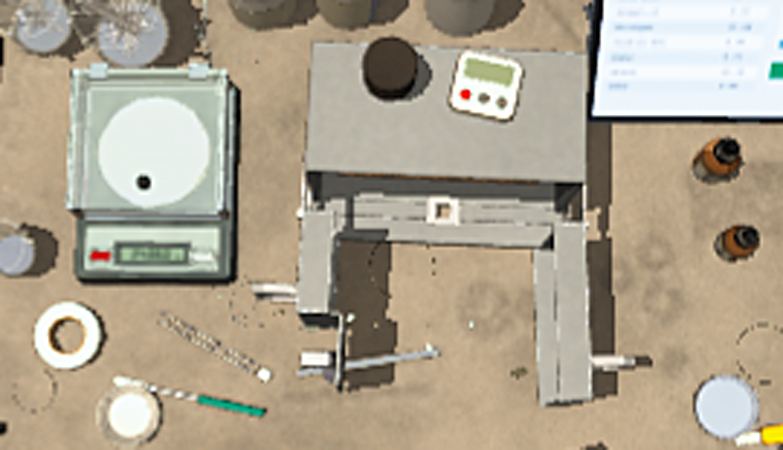

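View pics/scene8.png

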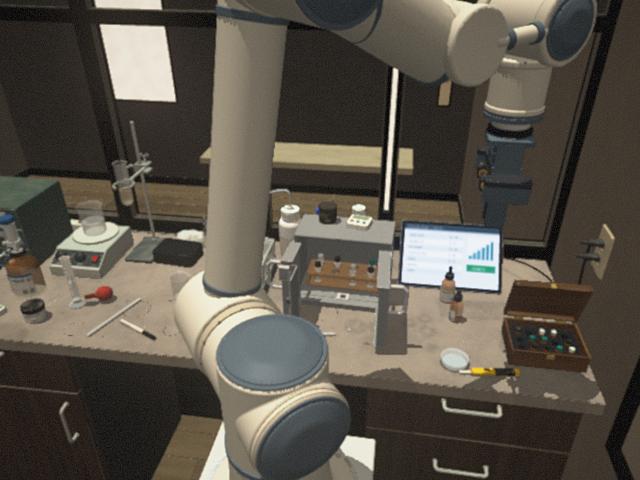

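The zoomed top view shows both doors square to the front: the left one from (318,210) to (318,315) and the right one from (570,225) to (570,400). The tin (390,68), timer (487,85) and both dropper bottles are where they started, and the arm is clear, so I'm handing in.

```bash
python3 -c "
from rig import arm
arm.sign_off(); print(arm.current_t())"
```

```text
the job is handed in; nothing more can be done
the job is handed in; nothing more can be done
```

Both doors stand open, about square to the cupboard's front. I handed the job in shortly after 28 s of the 58 s allowed.

1. **Right door:** I gripped the handle from above and swung the door to about 1.6 rad. It was already standing about 2.5° ajar at the start.
2. **Bolt:** I gripped the tab and lifted it. The tool rose 23.5 mm, and the wrist image gave a lift of about 22–24 mm, so the bolt was clear of the sill before I touched the left door.
3. **Left door:** I swung it to about 1.6 rad on its handle.

**Last checks:**
- **Doors and objects:** The final top and scene pictures show both doors open and the rack free across its full width. The tin, timer, both dropper bottles and the beaker look unmoved; I judged that by eye and did not measure it.
- **Arm:** It stands clear, with under 1 N on the wrist.
- **Forces:** The highest wrist force I read was about 13 N while swinging the left door. The readings were taken at rest points, not continuously.

The door angles come from the gripper's path and the pictures, since the door joints cannot be read directly. No check failed or disagreed.

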